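# Switch on the bench interlock with its square key

## Task

Take the T-handled square key out of its stand, push it fully home into the recessed square socket in the sloping panel of the interlock console, then turn it clockwise until it comes up against its stop. Leave the key standing in the socket there, fully home, and do not disturb the things lying about.

Things in the scene. Friction and masses are not known exactly. Their poses are not given: they have to be found in the camera images.
- key_handle (a point): Centre of the loose steel T-key's handle, a dark crossbar 80 mm long (y) x 14 thick (x) x 22 high (z). Under it a neck 12 mm across, a round collar 38 mm across and 5 thick, its underside 59 mm below this point, then the square shaft. z from tip to handle. 0.1 to 0.16 kg. At the start it stands upright in the stand, collar on the stand's top.
- key_tip (a point): Centre of the key's lower end, 87 mm below the handle's centre; same axes. The shaft is 16 x 16 mm, its flats square to the key's x and y, and reaches 28 mm below the collar; its last 3 mm taper to 13 mm. It fits the socket in any of four quarter turns.
- stand: Fixed black key stand, a block 72 x 72 x 40 mm on a steel foot 92 x 92 x 6 mm; origin at the centre of its underside, z up. A 19 mm square hole, 32 mm deep, in its top holds the key's shaft loosely, the key's axes along the stand's. Between stand and console is the bench's fixed test jig with its cover open, 160 mm high: carry the key over it.
- console: Grey fixed interlock console, 136 mm deep, 160 mm wide, 36 mm high in front, 99 mm behind; origin at the centre of its underside, z up, front to -x. Its top is an aluminium panel tilted 25 degrees towards the front, with the key opening in its middle.
- socket_mouth (a point): Centre of the key opening, on the panel's surface, 68 mm above the bench. z points out of the panel along the key's axis, x up the slope, y left across the panel. A round well 30 mm across, 8 mm deep; at its bottom the dark face of a spindle with a square socket 17.4 mm wide, 22 mm deep, edges chamfered 1.5 mm. Home: the key's collar lies on the panel.
- socket_floor (a point): Where the key's tip is when home: 28 mm below the mouth; same axes. The spindle's start angle is not told: 0.45 to 1.1 rad anticlockwise (looking onto the panel) of its end stop; look or feel for it. At the stop, socket sides and crossbar lie along the panel's x and y, as the 4 black index lines. It turns stiffly (0.09 N m), stays put, and holds under a lightly rubbing tip.
- rf_module: Bystander: milled aluminium module 53 x 92 x 19 mm lying to the right of the console; origin at the centre of its underside.
- screwdriver: Bystander: screwdriver with a red handle, 150 mm long, lying to the left of the stand; origin at its centre on the bench.
- reel: Bystander: reel of solder, 64 mm across, 40 mm high, standing on the bench between stand and console; origin at the centre of its underside.
There are look-alikes about, which are no part of the job. What is shaped like the part that bears key_handle but green or turquoise is not meant.

How it is judged:
By the outcome, as a careful person would: the job done as asked, in the order asked, and still so for the second after the job is handed in, with the robot touching nothing.
It also fails if it takes over 67 s, if anything falls off the work surface, if the arm or the gripper's body presses on something with over 40 N, if the wrist force passes 120 N, or if a joint passes its speed limit or range.

## Robot

A 6-joint arm with a two-finger parallel gripper is mounted at the origin on a cart in front of the work surface, level with it; the furniture and walls round the work are solid. World frame = base frame: x ahead of the robot, y to its left, z up, the work surface at z = 0. Lengths are in m, angles in rad, forces in N, time in s.
With the tool pointing down it reaches from about 0.3 to 0.775 m from the base axis. Payload 14.6 kg.
Tool frame: the origin (TCP) lies on the centre line of the jaws, within the pads' length; the fingertips stand 11 mm ahead of it and the grasp point (between the pads) lies 8 mm behind it (ctrl.tip_extent is the z of the fingertips in the tool frame, in m); z points along the fingers, y is the line along which they close (so a half turn about z gives the same grasp; the last joint's range is limited). The gripper opens to 85 mm and grips with 20 to 120 N. Pads are 22 mm wide; open, the fingers measure 114 mm over their backs; the gripper's body (76 mm by 85 mm) begins 54 mm behind the grasp point. The pads swing forward as they close: fully open they stand 13 mm farther back than shut.
Start: joints at [1.099, 0.3, 1.521, -0, 1.321, -0.067], TCP at [0.217, 0.506, 0.242] pointing down, gripper open.
Joint ranges: [-3.03, 3.03], [-0.79, 2.21], [0.23, 2.52], [-1.04, 4.18], [0, 3.07], [-2.55, 2.55]. Speed limits (rad/s): [2.22, 2.22, 2.57, 3.14, 3.14, 3.14].

## Interface

Orientations are given as a rotation vector (axis times angle).
In Python, from plant import ctrl gives the robot as it stands.
- The arm moves only by the shell command python3 -m jog 'ROWS' [OPENING]. ROWS is JSON, a list of rows, each an object with "offset": the shift along the world's x, y, z in mm, a list of three; "spin": the turn about the world's z in degrees. In form: [{"offset": [tx, ty, tz], "spin": spin}, ...]. A call has exactly 10 rows; each row is the pose to reach, as a shift and turn from the pose commanded when the call began; what a row does not reach only later rows make up. A row lasts 1/12 s, in which the tool goes at most 41.7 mm and 7.16 degrees, less where a joint would pass 70% of its speed; a pose out of reach is approached as far as the arm can. A call with a gripper value outside its range is refused whole. OPENING is the closure, from -1 (fully open) to 1 (shut), set as the call begins (- or left out, the last holds). The fingers move at their own pace and stop on an object; the grip force is fixed at half the most. Time passes only in rows, so rows that repeat a pose let the fingers close, or fill a call up. It gives the time, the measured TCP pose, the force, the opening and the grip force at its end, in the units of the state.
- ctrl.sense(): the state, without advancing time (a new reading comes with each control period).
- ctrl.capture(name): name is "scene" or "top" or "wrist"; returns a dict with "image" (420x560x3 uint8, blue, green, red), "vertical_fov" (degrees; the focal length in pixels is half the picture's height over the tangent of half this angle, whatever the lens; pixels are square), "cx", "cy" (the principal point, pixels), "rvec" (rotation vector, rad) and "tvec" (3), from world to camera coordinates, as OpenCV has them. Camera axes: x right, y down, z forward; pixel columns grow to the right and rows downward; lengths in m; the calibration is good to about 2 mm. A picture is of the moment at which its call begins. There is no depth.
- ctrl.hand_in(): hands the job in; it is judged then, once.
Trained networks look in the newest picture that a camera, given by its name, has taken for a name from the list of things; names that differ only in an ending like _2 or _b are one class to them, and where a whole thing is asked for, a point or a joint stands for the part that bears it (a point fixed in the world has none). Each returns a list of dicts, best first, with "score" (0 to 1); they miss things now and then, are a little off and sometimes report something else, mostly with a low value. They report only what shows in the picture. A call takes as long as a camera call. They do not tell look-alikes from the thing itself.
- ctrl.masks_of(camera, label): "mask" (420x560 bool, what is visible of it).
- ctrl.place_of(camera, label): "position" ([x, y, z] in m, in the coordinates of the camera as it stood for that picture, good to about 4 mm: a listed point, or the origin of a listed thing).
The state is a dict: "t": time; "q": joint angles; "joint_vel": joint speeds; "joint_torque": joint torques, N m; "tcp_pos": TCP position; "tool_rot": TCP orientation; "contact_force": force on the tool from outside, world axes, zero at the start; "moment": the same for the moment, N m; "width": finger opening in m; "gripper_force": force on a finger pad.
Only numpy, scipy, OpenCV 4.12 (cv2) and the standard library are available. Lean on these libraries where they do the work, as an engineer would, in place of code of your own. Each camera call takes 0.05 s, during which the arm holds its last target. There are 200 camera calls.

## Working session

There is one attempt and no reset: what is moved stays moved. The work goes in short steps, Python scripts to look and compute and a shell command to move; the robot and the scene stay as the last step left them, time stands still between calls to the robot, and variables do not carry over. Pictures are saved under pics/ and viewed, at most 10 in all, crops included, and the job is handed in when it is done.

```bash
ls; mkdir -p pics; cat > h.py <<'E'
import numpy as np, cv2
from plant import ctrl
def cap(n,save=None):
    c=ctrl.capture(n)
    if save: cv2.imwrite('pics/'+save+'.png',c['image'])
    return c
def toworld(c,p):
    R=cv2.Rodrigues(np.array(c['rvec'],float))[0]; return R.T@(np.array(p)-np.array(c['tvec']).ravel())
def K(c):
    f=210/np.tan(np.radians(c['vertical_fov'])/2); return np.array([[f,0,c['cx']],[0,f,c['cy']],[0,0,1]])
def proj(c,P):
    return cv2.projectPoints(np.array(P,float).reshape(-1,3),np.array(c['rvec'],float),np.array(c['tvec'],float),K(c),None)[0].reshape(-1,2)
def ray(c,uv,z):
    R=cv2.Rodrigues(np.array(c['rvec'],float))[0]; o=-R.T@np.array(c['tvec']).ravel()
    d=R.T@np.linalg.inv(K(c))@np.array([uv[0],uv[1],1.]); return o+d*(z-o[2])/d[2]
E
python3 - <<'E'
from h import *
np.set_printoptions(precision=4,suppress=True)
print(ctrl.sense(), ctrl.tip_extent)
for n in ['scene','top']:
    c=cap(n,n+'0')
    for l in ['key_handle','key_tip','stand','console','socket_mouth','socket_floor','rf_module','screwdriver','reel']:
        for r in ctrl.place_of(n,l)[:3]: print(n,l,round(r['score'],2),toworld(c,r['position']))
E
cd pics; python3 -c "
import cv2,numpy as np
a=cv2.imread('scene0.png');b=cv2.imread('top0.png');cv2.imwrite('both.png',cv2.resize(np.hstack([a,b]),(800,300)))"
```

```text
pics
{'t': 0.0, 'q': array([ 1.0994,  0.3005,  1.5216,  0.    ,  1.3207, -0.0666]), 'joint_vel': array([0.0008, 0.0003, 0.0019, 0.0005, 0.0017, 0.0006]), 'joint_torque': array([  0.0006, -54.3508, -36.1791,   0.    ,   0.004 ,  -0.    ]), 'tcp_pos': array([0.2165, 0.5053, 0.2417]), 'tool_rot': array([-0.6314, -3.0771,  0.0019]), 'contact_force': array([0.4805, 0.7282, 0.3361]), 'moment': array([ 0.0174, -0.0292, -0.0162]), 'gripper_force': 0.0, 'width': 0.08554043932698897} 0.011
scene key_handle 0.76 [0.5726 0.1392 0.0905]
scene key_handle 0.72 [0.4431 0.1803 0.0993]
scene key_handle 0.57 [0.4195 0.0477 0.0863]
scene key_tip 0.76 [0.4371 0.1807 0.013 ]
scene key_tip 0.6 [ 0.5721  0.139  -0.0019]
scene key_tip 0.58 [ 0.4241  0.0496 -0.0045]
scene stand 0.73 [ 0.445   0.1827 -0.0014]
scene console 0.88 [ 0.5914 -0.3965 -0.0022]
scene socket_mouth 0.58 [ 0.5895 -0.3977  0.064 ]
scene socket_floor 0.66 [ 0.5992 -0.398   0.0373]
scene socket_floor 0.51 [ 0.4442  0.1828 -0.0017]
scene rf_module 0.6 [ 0.4959 -0.5391 -0.0044]
scene screwdriver 0.7 [ 0.4713  0.39   -0.0013]
scene screwdriver 0.7 [ 0.5924 -0.395  -0.0044]
scene reel 0.82 [ 0.4519 -0.1199 -0.0031]
top key_handle 0.69 [0.4398 0.1814 0.0973]
top key_handle 0.66 [0.5773 0.1387 0.0866]
top key_handle 0.56 [0.4241 0.0494 0.086 ]
top stand 0.6 [ 0.4424  0.1815 -0.0014]
top console 0.61 [ 0.5953 -0.3937 -0.001 ]
top socket_mouth 0.84 [ 0.5899 -0.3929  0.0627]
top socket_floor 0.68 [ 0.5998 -0.3953  0.0433]
top rf_module 0.67 [ 0.4966 -0.5323 -0.0029]
top screwdriver 0.5 [ 0.4689  0.3911 -0.0031]
top reel 0.65 [ 0.4524 -0.1184 -0.0004]
```

View pics/scene0.png

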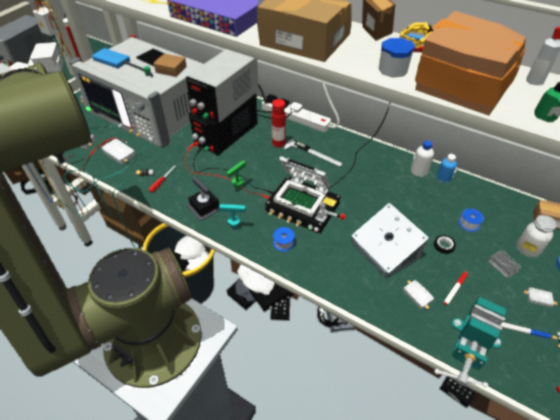

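View pics/top0.png

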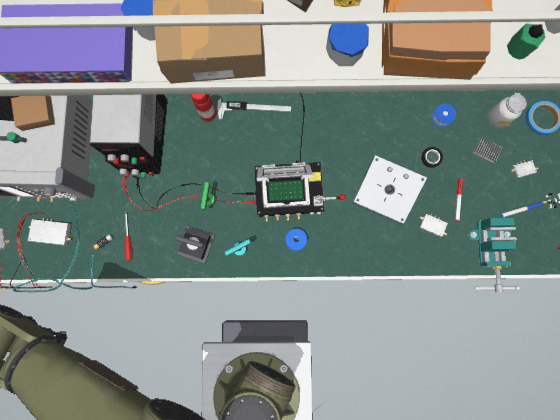

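The dark key stands in its stand, at top-view pixel (194,243). The green look-alike is at (207,195) and the turquoise one at (238,246). The jig is at (290,190), the reel at (296,239) and the console at (390,188). I'll move above the stand and look from close by.

```bash
python3 -m jog '[{"offset":[23,-32,15],"spin":0},{"offset":[46,-65,30],"spin":0},{"offset":[69,-97,45],"spin":0},{"offset":[92,-130,60],"spin":0},{"offset":[115,-162,60],"spin":0},{"offset":[138,-195,60],"spin":0},{"offset":[161,-227,60],"spin":0},{"offset":[184,-260,60],"spin":0},{"offset":[200,-285,60],"spin":0},{"offset":[200,-285,60],"spin":0}]'
python3 - <<'E'
from h import *
np.set_printoptions(precision=4,suppress=True)
c=cap('wrist','w1')
s=ctrl.sense(); R=cv2.Rodrigues(s['tool_rot'])[0]; print(s['tcp_pos'],R)
Rc=cv2.Rodrigues(np.array(c['rvec'],float))[0]; o=-Rc.T@np.array(c['tvec']).ravel()
print('cam in tool',R.T@(o-s['tcp_pos']),'axis',R.T@Rc.T[:,2], c['vertical_fov'])
for l in ['key_handle','key_tip','stand']:
    for r in ctrl.place_of('wrist',l)[:3]: print(l,round(r['score'],2),toworld(c,r['position']))
E
```

```text
t: 1.83
tcp_pos: [0.4187, 0.2169, 0.3023]
tool_rot: [0.638, 3.076, -0.001]
contact_force: [-0.8, 0.9, -0.5]
width: 0.0854
gripper_force: 0.0
[0.4176 0.2187 0.3023] [[-0.9177  0.3973  0.0001]
 [ 0.3973  0.9177 -0.0001]
 [-0.0001 -0.0001 -1.    ]]
cam in tool [ 0.0758 -0.0003 -0.1321] axis [-0.298  -0.0003  0.9546] 59.79033301631457
key_handle 0.89 [0.4218 0.0519 0.0873]
key_handle 0.85 [0.5721 0.1467 0.0868]
key_handle 0.72 [0.4359 0.1823 0.1045]
key_tip 0.91 [0.4412 0.1825 0.0097]
key_tip 0.78 [0.4242 0.0486 0.0034]
key_tip 0.58 [ 0.5749  0.1444 -0.0004]
stand 0.81 [0.438  0.1869 0.002 ]
```

View pics/w1.png

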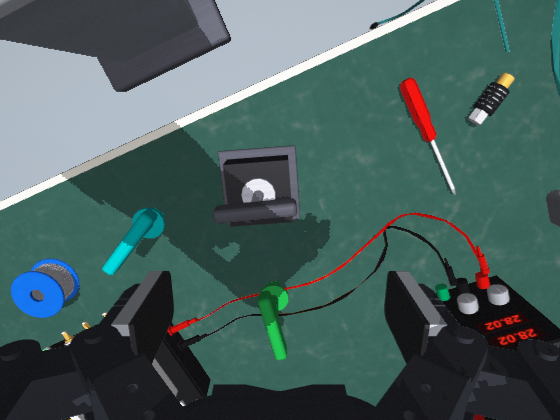

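Seen from the wrist: the key's crossbar runs from about (217,215) to (297,206), with the collar below it. It stands clear of the two look-alikes. Next I'll look at the console from above.

```bash
python3 -m jog '[{"offset":[11,-40,0],"spin":0},{"offset":[22,-80,0],"spin":0},{"offset":[33,-120,0],"spin":0},{"offset":[44,-160,0],"spin":0},{"offset":[55,-200,0],"spin":0},{"offset":[66,-240,0],"spin":0},{"offset":[77,-280,0],"spin":0},{"offset":[88,-320,0],"spin":0},{"offset":[99,-360,0],"spin":0},{"offset":[110,-400,0],"spin":0}]'
python3 -m jog '[{"offset":[10,-38,-12],"spin":0},{"offset":[20,-76,-24],"spin":0},{"offset":[30,-114,-36],"spin":0},{"offset":[40,-152,-48],"spin":0},{"offset":[50,-190,-60],"spin":0},{"offset":[50,-200,-80],"spin":0},{"offset":[50,-200,-100],"spin":0},{"offset":[50,-200,-100],"spin":0},{"offset":[50,-200,-100],"spin":0},{"offset":[50,-200,-100],"spin":0}]'
python3 - <<'E'
from h import *
np.set_printoptions(precision=4,suppress=True)
c=cap('wrist','w2')
np.save('c2.npy',c,allow_pickle=True)
for l in ['console','socket_mouth','socket_floor']:
    for r in ctrl.place_of('wrist',l)[:2]: print(l,round(r['score'],2),toworld(c,r['position']))
E
```

```text
t: 2.87
tcp_pos: [0.5272, -0.1801, 0.3024]
tool_rot: [0.629, 3.078, 0.0]
contact_force: [1.9, 1.7, 0.9]
width: 0.0851
gripper_force: 0.0
t: 3.7
tcp_pos: [0.5776, -0.3784, 0.204]
tool_rot: [0.629, 3.076, -0.001]
contact_force: [-0.6, 0.8, 0.4]
width: 0.0855
gripper_force: 0.0
console 0.59 [ 0.59   -0.388   0.0021]
socket_mouth 0.79 [ 0.5881 -0.3938  0.0672]
socket_mouth 0.39 [ 0.5899 -0.3899  0.0025]
socket_floor 0.88 [ 0.5987 -0.4005  0.0419]
```

View pics/w2.png

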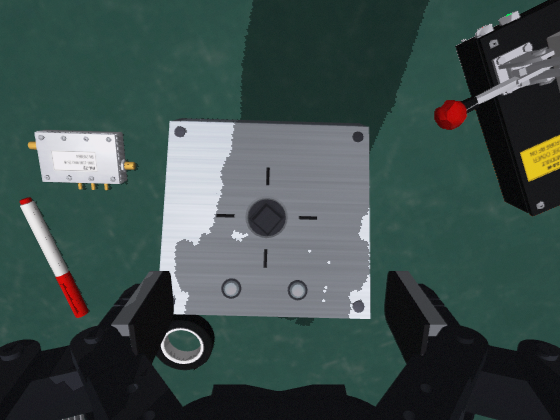

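The panel is nearly square to the picture. Its opening is at (267,217), the index marks are at (267,176), (225,215), (308,217) and (265,258), and the socket looks like a diamond. Next I'll fit the panel's pose and rectify the socket.

```bash
cat > fit.py <<'E'
from h import *
from scipy.optimize import least_squares
np.set_printoptions(precision=4,suppress=True)
c=np.load('c2.npy',allow_pickle=True).item()
t=np.radians(25)
def frame(yaw):
    h=np.array([np.cos(yaw),np.sin(yaw),0]); px=np.cos(t)*h+np.array([0,0,np.sin(t)])
    py=np.array([-h[1],h[0],0]); return np.stack([px,py,np.cross(px,py)],1)
def w(p,L): return np.array([p[0],p[1],.068])+np.array(L)@frame(p[2]).T
L=np.array([[-75,-80,0],[-75,80,0],[75,80,0],[75,-80,0],[0,0,0]])/1000
uv=np.array([[169,121],[369,126],[371,319],[163,313],[267,217]])
E
python3 - <<'E'
from fit import *
r=least_squares(lambda p:(proj(c,w(p,L))-uv).ravel(),[.59,-.395,-.41])
p=r.x; print(p,np.degrees(p[2]),r.fun); F=frame(p[2]); print(F)
np.save('p.npy',p)
s=12;N=480 # px per mm, at depth 8
def warp(d,x0=0):
    q=np.array([[-20,-20,-d],[-20,20,-d],[20,20,-d],[20,-20,-d]])/1000
    dst=np.float32([[0,N],[0,0],[N,0],[N,N]]) # x right, y up
    H=cv2.getPerspectiveTransform(proj(c,w(p,q)).astype(np.float32),dst)
    return cv2.warpPerspective(c['image'],H,(N,N),flags=cv2.INTER_CUBIC)
im=warp(8); g=cv2.cvtColor(im,cv2.COLOR_BGR2GRAY).astype(float)
im2=np.clip(im.astype(float)*2.2,0,255).astype(np.uint8)
im2=cv2.resize(im2,(480,480));cv2.imwrite('pics/rect.png',im2)
E
```

```text
[ 0.5889 -0.3913 -0.4201] -24.067704749029836 [ 1.2407  0.8509  0.3531 -0.4185  1.5519 -1.0655 -3.9978  1.4892  1.0009
 -0.3982]
[[ 0.8275  0.4078 -0.3859]
 [-0.3696  0.9131  0.1724]
 [ 0.4226  0.      0.9063]]
```

View pics/rect.png

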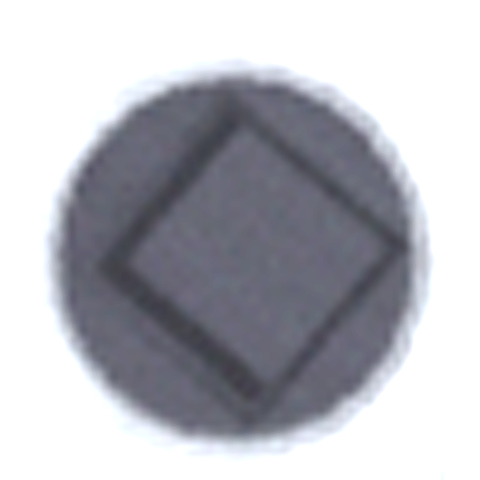

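The fit puts the mouth at (0.589, -0.391) and the console's yaw at -24°. The rectified crop shows the socket square about 49° anticlockwise of its stop, with corners at (100,267), (255,418), (407,243) and (235,90). I'll go back over the key and turn the gripper to close across the crossbar.

```bash
python3 -m jog '[{"offset":[-10,36,18],"spin":-7},{"offset":[-20,72,36],"spin":-14},{"offset":[-30,108,54],"spin":-21},{"offset":[-40,144,72],"spin":-28},{"offset":[-50,180,90],"spin":-35},{"offset":[-60,220,96],"spin":-42},{"offset":[-70,260,96],"spin":-49},{"offset":[-80,300,96],"spin":-56},{"offset":[-90,340,96],"spin":-63},{"offset":[-100,380,96],"spin":-70}]'
python3 -m jog '[{"offset":[-10,40,0],"spin":-7},{"offset":[-20,80,0],"spin":-14},{"offset":[-30,120,0],"spin":-14},{"offset":[-36,160,-10],"spin":-14},{"offset":[-36,180,-30],"spin":-14},{"offset":[-36,180,-60],"spin":-14},{"offset":[-36,180,-80],"spin":-14},{"offset":[-36,180,-80],"spin":-14},{"offset":[-36,180,-80],"spin":-14},{"offset":[-36,180,-80],"spin":-14}]'
python3 - <<'E'
from h import *
np.set_printoptions(precision=4,suppress=True)
c=cap('wrist','w3'); np.save('c3.npy',c,allow_pickle=True)
s=ctrl.sense(); R=cv2.Rodrigues(s['tool_rot'])[0]; print(s['tcp_pos'],'y yaw',np.degrees(np.arctan2(R[1,1],R[0,1])))
for l in ['key_handle','stand']:
    for r in ctrl.place_of('wrist',l)[:3]: print(l,round(r['score'],2),toworld(c,r['position']))
for m in ctrl.masks_of('wrist','key_handle')[:3]:
    ys,xs=np.nonzero(m['mask']); print('mask',m['score'],xs.mean(),ys.mean(),len(xs))
E
```

```text
t: 4.73
tcp_pos: [0.4784, -0.0075, 0.2993]
tool_rot: [2.258, 2.182, 0.002]
contact_force: [0.9, 0.0, 0.8]
width: 0.0854
gripper_force: 0.0
t: 5.57
tcp_pos: [0.4439, 0.1706, 0.2202]
tool_rot: [2.503, 1.897, 0.004]
contact_force: [0.8, -0.5, -0.1]
width: 0.0854
gripper_force: 0.0
[0.444  0.1706 0.2202] y yaw -15.689166207576761
key_handle 0.75 [0.4224 0.0515 0.0869]
key_handle 0.74 [0.4366 0.1822 0.103 ]
key_handle 0.58 [0.5729 0.1468 0.0857]
stand 0.78 [0.4372 0.185  0.0017]
mask 0.86 269.07084188911705 182.943189596167 2922
mask 0.66 447.9874933475253 181.93666844065993 3758
mask 0.58 292.7209003215434 324.04083601286175 3110
```

View pics/w3.png

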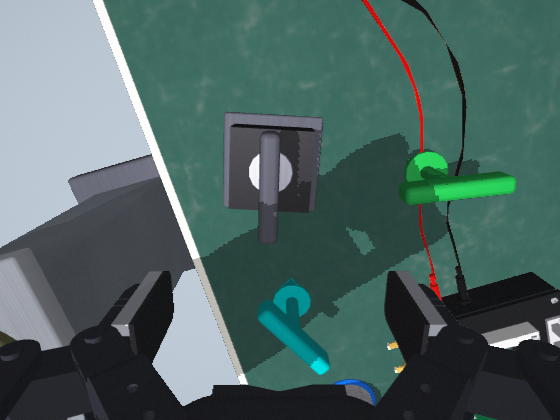

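The crossbar runs from (270,132) to (268,243), which nearly lines up with the pads. I'll compute its position and the insertion frames.

```bash
python3 - <<'E'
from fit import *
c3=np.load('c3.npy',allow_pickle=True).item()
A=ray(c3,(270,132),.113);B=ray(c3,(268,243),.113);print(A,B,np.linalg.norm(A-B),(A+B)/2,'bar yaw',np.degrees(np.arctan2(*(A-B)[1::-1])))
m=[m for m in ctrl.masks_of('wrist','key_handle')]
# rim of collar: white disc centre ~ (270,172) z=.051
print('collar',ray(c3,(270,172),.051))
p=np.load('p.npy');F=frame(p[2]);M=np.array([p[0],p[1],.068]);n=F[:,2]
for a in (49.3,):
    a=np.radians(a); kx=F@[np.cos(a),np.sin(a),0]; ky=F@[-np.sin(a),np.cos(a),0]
    x=np.cross(ky,[0,0,1]);x/=np.linalg.norm(x);z=np.cross(x,ky)
    print('key x yaw',np.degrees(np.arctan2(x[1],x[0])),'ky',ky,'pivot',np.degrees(np.arcsin(ky[2])),'err',np.degrees(np.arccos(z@n)),'z',z,'n',n)
    face=M-.008*n
    for d in(-.012,0,.006): # tip depth below spindle face
        tip=face-d*n; print(d,'tip',tip,'handle',tip+.087*z,'tcp',tip+.087*z-[0,0,.008])
    print('home handle',M+.059*n)
E
```

```text
[0.4517 0.2227 0.113 ] [0.4289 0.1485 0.113 ] 0.0775888923328041 [0.4403 0.1856 0.113 ] bar yaw 72.94950627148219
collar [0.4395 0.1851 0.051 ]
key x yaw 22.429577121498145 ky [-0.3614  0.8756 -0.3204] pivot -18.68720251313443 err 16.913387871014695 z [-0.1222  0.2962  0.9473] n [-0.3859  0.1724  0.9063]
-0.012 tip [ 0.5874 -0.3906  0.0716] handle [ 0.5767 -0.3648  0.154 ] tcp [ 0.5767 -0.3648  0.146 ]
0 tip [ 0.592  -0.3926  0.0607] handle [ 0.5813 -0.3669  0.1432] tcp [ 0.5813 -0.3669  0.1352]
0.006 tip [ 0.5943 -0.3937  0.0553] handle [ 0.5837 -0.3679  0.1377] tcp [ 0.5837 -0.3679  0.1297]
home handle [ 0.5661 -0.3811  0.1215]
```

```bash
python3 -m jog '[{"offset":[-4,15,0],"spin":-1.3},{"offset":[-4,15,-30],"spin":-1.3},{"offset":[-4,15,-60],"spin":-1.3},{"offset":[-4,15,-85],"spin":-1.3},{"offset":[-4,15,-105],"spin":-1.3},{"offset":[-4,15,-115],"spin":-1.3},{"offset":[-4,15,-123],"spin":-1.3},{"offset":[-4,15,-123],"spin":-1.3},{"offset":[-4,15,-123],"spin":-1.3},{"offset":[-4,15,-123],"spin":-1.3}]' -1
python3 -m jog '[{"offset":[0,0,0],"spin":0},{"offset":[0,0,0],"spin":0},{"offset":[0,0,0],"spin":0},{"offset":[0,0,0],"spin":0},{"offset":[0,0,0],"spin":0},{"offset":[0,0,0],"spin":0},{"offset":[0,0,0],"spin":0},{"offset":[0,0,0],"spin":0},{"offset":[0,0,0],"spin":0},{"offset":[0,0,0],"spin":0}]' 1
```

```text
t: 6.65
tcp_pos: [0.4399, 0.1858, 0.0964]
tool_rot: [2.524, 1.869, 0.003]
contact_force: [0.0, 0.2, 0.1]
width: 0.0855
gripper_force: 0.0
t: 7.48
tcp_pos: [0.4394, 0.1856, 0.0953]
tool_rot: [2.525, 1.87, 0.0]
contact_force: [0.0, 0.2, 1.3]
width: 0.0131
gripper_force: 61.5
```

```bash
python3 -m jog '[{"offset":[0,0,7],"spin":0},{"offset":[0,0,14],"spin":0},{"offset":[0,0,20],"spin":0},{"offset":[1.5,4.8,20],"spin":0},{"offset":[2.9,9.6,19.5],"spin":0},{"offset":[4.4,14.3,19],"spin":0},{"offset":[5.9,19,18],"spin":0},{"offset":[7.3,24,17],"spin":0},{"offset":[9,30,15.5],"spin":0},{"offset":[9,30,15.5],"spin":0}]'
python3 - <<'E'
from h import *
c=cap('wrist','w4'); np.save('c4.npy',c,allow_pickle=True); print(ctrl.sense()['tcp_pos'])
s=cap('scene','s4')
a=c['image']; b=cv2.resize(s['image'][150:260,150:300],None,fx=2.8,fy=2.8)
o=np.zeros((420,800,3),np.uint8); o[:,:400]=a[:,80:480]; o[:308,400:]=b[:308,:400]; cv2.imwrite('pics/v4.png',o)
for n,cc in(('wrist',c),('scene',s)):
  for l in ['key_handle','key_tip']:
    for r in ctrl.place_of(n,l)[:3]: print(l,round(r['score'],2),toworld(cc,r['position']))
E
```

```text
t: 8.32
tcp_pos: [0.4485, 0.2159, 0.1109]
tool_rot: [2.523, 1.87, -0.001]
contact_force: [0.8, -4.7, 4.2]
width: 0.0129
gripper_force: 62.8
[0.44849322 0.21572279 0.11098236]
key_handle 0.62 [0.44295509 0.21233144 0.1190131 ]
key_tip 0.61 [5.74780485e-01 1.45428690e-01 4.60460887e-04]
key_handle 0.75 [0.57279058 0.13920945 0.08904872]
key_handle 0.59 [0.42262577 0.04696403 0.08333446]
key_handle 0.54 [0.45055209 0.20518834 0.1181986 ]
key_tip 0.66 [0.43751051 0.18112863 0.03448607]
key_tip 0.65 [ 0.57490827  0.14408886 -0.00232368]
key_tip 0.62 [ 0.58987506 -0.39492924 -0.00331901]
```

View pics/v4.png

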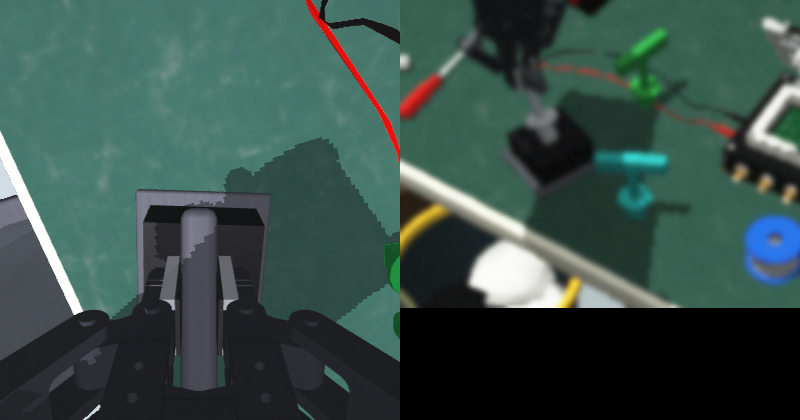

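The key pivoted in the pads: the crossbar's near end is at (199,207) in the left half, pointing down, and the shaft leans in the hole. I'll draw it out along its axis and carry it over the jig.

```bash
python3 - <<'E'
from h import *
c=np.load('c4.npy',allow_pickle=True).item(); C=np.array([.4485,.2157,.119]);d=np.array([.293,.956,0])
for t in (12,15,18,21,24):
    t=np.radians(t); y=d*np.cos(t)-[0,0,np.sin(t)]; z=d*np.sin(t)+[0,0,np.cos(t)]
    print(np.degrees(t), proj(c,[C+.04*y+.011*z,C+.04*y,C+.04*y-.011*z]).round(0).tolist())
E
python3 -m jog '[{"offset":[1.5,5,15],"spin":0},{"offset":[3,9,28],"spin":0},{"offset":[3,9,65],"spin":0},{"offset":[3,9,105],"spin":0},{"offset":[3,9,145],"spin":0},{"offset":[3,0,180],"spin":0},{"offset":[10,-38,190],"spin":0},{"offset":[20,-76,190],"spin":4},{"offset":[30,-114,190],"spin":8},{"offset":[40,-152,190],"spin":12}]'
python3 -m jog '[{"offset":[8,-40,0],"spin":4},{"offset":[16,-80,0],"spin":8},{"offset":[24,-120,0],"spin":12},{"offset":[32,-160,0],"spin":16},{"offset":[41,-200,0],"spin":20},{"offset":[50,-240,0],"spin":24},{"offset":[58,-280,0],"spin":27.4},{"offset":[67,-320,0],"spin":27.4},{"offset":[76,-360,0],"spin":27.4},{"offset":[83,-400,0],"spin":27.4}]'
```

```text
12.000000000000002 [[282.0, 200.0], [282.0, 198.0], [282.0, 196.0]]
14.999999999999998 [[282.0, 198.0], [282.0, 197.0], [282.0, 197.0]]
18.0 [[282.0, 196.0], [282.0, 197.0], [282.0, 198.0]]
21.0 [[282.0, 195.0], [282.0, 198.0], [282.0, 200.0]]
24.000000000000004 [[282.0, 194.0], [282.0, 198.0], [282.0, 202.0]]
t: 9.45
tcp_pos: [0.4882, 0.0623, 0.3011]
tool_rot: [-2.311, -2.128, -0.002]
contact_force: [0.9, 0.3, -0.8]
width: 0.0132
gripper_force: 62.1
t: 10.28
tcp_pos: [0.5716, -0.3381, 0.3004]
tool_rot: [-1.746, -2.611, -0.001]
contact_force: [1.0, 0.0, -0.7]
width: 0.0129
gripper_force: 62.1
```

```bash
python3 -m jog '[{"offset":[2,-26,-20],"spin":0},{"offset":[2,-26,-55],"spin":0},{"offset":[2,-26,-90],"spin":0},{"offset":[2,-26,-115],"spin":0},{"offset":[2,-26,-135],"spin":0},{"offset":[2,-26,-147],"spin":0},{"offset":[2,-26,-147],"spin":0},{"offset":[2,-26,-147],"spin":0},{"offset":[2,-26,-147],"spin":0},{"offset":[2,-26,-147],"spin":0}]'
python3 - <<'E'
from fit import *
s=ctrl.sense(); print(s['tcp_pos'],s['tool_rot'])
p=np.load('p.npy');M=[p[0],p[1],.068]
T=dict()
o=np.zeros((420,800,3),np.uint8)
for n in ('scene','top','wrist'):
  c=cap(n,n+'5'); np.save('c5%s.npy'%n,c,allow_pickle=True)
  u=proj(c,[M,[.5843,-.3892,.0788],s['tcp_pos']-[0,0,-.008]]); print(n,u.round(1).tolist())
  for l in ['key_handle','key_tip','socket_mouth']:
    for r in ctrl.place_of(n,l)[:3]:
      P=toworld(c,r['position'])
      if P[1]<-.25: print(l,round(r['score'],2),P)
  if n=='scene':
    x,y=u[0].astype(int); o[:400,:400]=cv2.resize(c['image'][y-60:y+20,x-40:x+40],(400,400),interpolation=cv2.INTER_CUBIC)
  if n=='wrist': o[:300,400:]=cv2.resize(c['image'],(400,300))
cv2.imwrite('pics/v5.png',o)
E
```

```text
t: 11.12
tcp_pos: [0.5739, -0.3627, 0.1557]
tool_rot: [1.745, 2.609, 0.0]
contact_force: [-0.1, 1.1, -1.1]
width: 0.0129
gripper_force: 62.1
[ 0.5739 -0.3627  0.1557] [1.7451 2.609  0.    ]
scene [[387.3, 235.2], [386.7, 233.6], [381.7, 212.7]]
key_handle 0.62 [ 0.5981 -0.3987  0.0364]
key_handle 0.59 [ 0.5746 -0.3692  0.1633]
key_tip 0.62 [ 0.5886 -0.3981  0.0794]
socket_mouth 0.58 [ 0.5875 -0.3931  0.0669]
top [[389.1, 189.9], [389.2, 190.8], [386.0, 188.9]]
wrist [[284.1, 266.6], [278.9, 269.2], [280.2, 304.9]]
key_handle 0.79 [ 0.5722 -0.3714  0.1594]
```

View pics/v5.png

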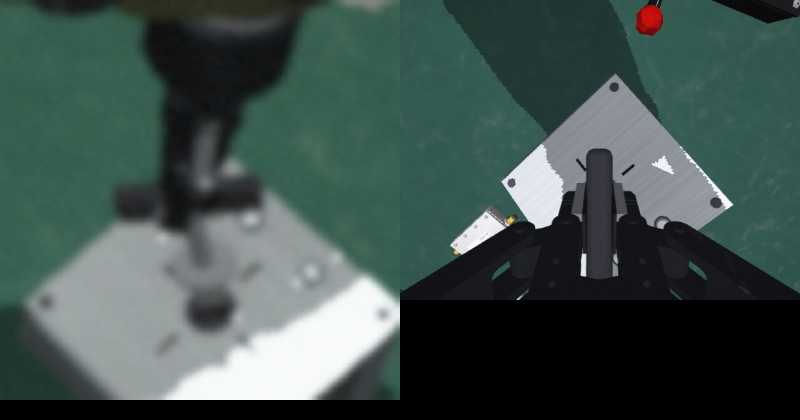

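Left half: the collar is at about (205,263) and the well at (210,308). Right half: the bar spans rows 150 to 278. The handle seems to have slid a few mm along the pads, so I'll fit the slide and the tilt.

```bash
python3 - <<'E'
from fit import *
p=np.load('p.npy');M=np.array([p[0],p[1],.068])
cs=np.load('c5scene.npy',allow_pickle=True).item();cw=np.load('c5wrist.npy',allow_pickle=True).item()
G=np.array([.5739,-.3627,.1637]); d=np.array([-.3815,.9244,0])
# calibrate scene: mouth pred vs index-centre observed (347+208/5,175+307/5)
print('mouth',proj(cs,M),'obs',347+208/5-.5,175+307/5-.5)
for s in (0,-4,-8):
  for t in (10,14,18,22):
    th=np.radians(t); y=d*np.cos(th)-[0,0,np.sin(th)]; z=d*np.sin(th)+[0,0,np.cos(th)]; H=G+s*y/1000
    a=proj(cw,[H+.04*y+.011*z,H+.04*y-.011*z,H-.04*y+.011*z,H-.04*y-.011*z])[:,1]
    b=proj(cs,[H-.0565*z,H-.087*z,H+.04*y,H-.04*y]); print(s,t,'wrist rows',a.round(0),'scene collar,tip,ends',b.round(1).tolist(),'tip',(H-.087*z).round(4))
E
python3 - <<'E'
import cv2,numpy as np
a=cv2.imread('pics/scene5.png')[195:255,355:420];b=cv2.imread('pics/wrist5.png')[180:420,200:360]
o=np.zeros((600,800,3),np.uint8);o[:369,:400]=cv2.resize(a,(400,369),interpolation=cv2.INTER_CUBIC);o[:,400:]=cv2.resize(b,(400,600));o=np.clip(o.astype(float)*1.5,0,255).astype(np.uint8);cv2.imwrite('pics/v6.png',o)
E
```

```text
mouth [[387.2857 235.1729]] obs 388.1 235.9
0 10 wrist rows [205. 198. 421. 384.] scene collar,tip,ends [[381.9, 226.1], [382.0, 233.0], [367.0, 212.6], [396.7, 212.8]] tip [ 0.5797 -0.3767  0.078 ]
0 14 wrist rows [202. 200. 424. 390.] scene collar,tip,ends [[383.3, 226.1], [384.1, 233.0], [367.1, 213.3], [396.7, 212.1]] tip [ 0.5819 -0.3822  0.0793]
0 18 wrist rows [200. 201. 427. 395.] scene collar,tip,ends [[384.7, 226.1], [386.3, 232.9], [367.2, 214.0], [396.6, 211.4]] tip [ 0.5842 -0.3876  0.081 ]
0 22 wrist rows [198. 204. 429. 401.] scene collar,tip,ends [[386.1, 225.9], [388.4, 232.7], [367.4, 214.7], [396.5, 210.8]] tip [ 0.5863 -0.3928  0.083 ]
-4 10 wrist rows [217. 208. 431. 393.] scene collar,tip,ends [[383.3, 226.2], [383.4, 233.1], [368.5, 212.7], [398.3, 212.8]] tip [ 0.5812 -0.3803  0.0787]
-4 14 wrist rows [214. 209. 435. 399.] scene collar,tip,ends [[384.7, 226.1], [385.5, 233.0], [368.5, 213.3], [398.2, 212.1]] tip [ 0.5834 -0.3857  0.0803]
-4 18 wrist rows [211. 211. 439. 405.] scene collar,tip,ends [[386.2, 225.9], [387.7, 232.8], [368.6, 213.9], [398.1, 211.3]] tip [ 0.5856 -0.3911  0.0822]
-4 22 wrist rows [209. 213. 442. 411.] scene collar,tip,ends [[387.5, 225.7], [389.8, 232.6], [368.8, 214.5], [398.0, 210.6]] tip [ 0.5877 -0.3963  0.0845]
-8 10 wrist rows [228. 218. 441. 402.] scene collar,tip,ends [[384.8, 226.2], [384.8, 233.1], [369.9, 212.7], [399.8, 212.8]] tip [ 0.5827 -0.3839  0.0794]
-8 14 wrist rows [225. 219. 446. 408.] scene collar,tip,ends [[386.2, 226.0], [386.9, 232.9], [370.0, 213.2], [399.8, 212.0]] tip [ 0.5849 -0.3893  0.0812]
-8 18 wrist rows [223. 221. 450. 415.] scene collar,tip,ends [[387.6, 225.8], [389.1, 232.7], [370.1, 213.7], [399.6, 211.2]] tip [ 0.5871 -0.3946  0.0834]
-8 22 wrist rows [220. 223. 454. 421.] scene collar,tip,ends [[389.0, 225.6], [391.2, 232.4], [370.2, 214.3], [399.5, 210.4]] tip [ 0.5892 -0.3997  0.086 ]
```

View pics/v6.png

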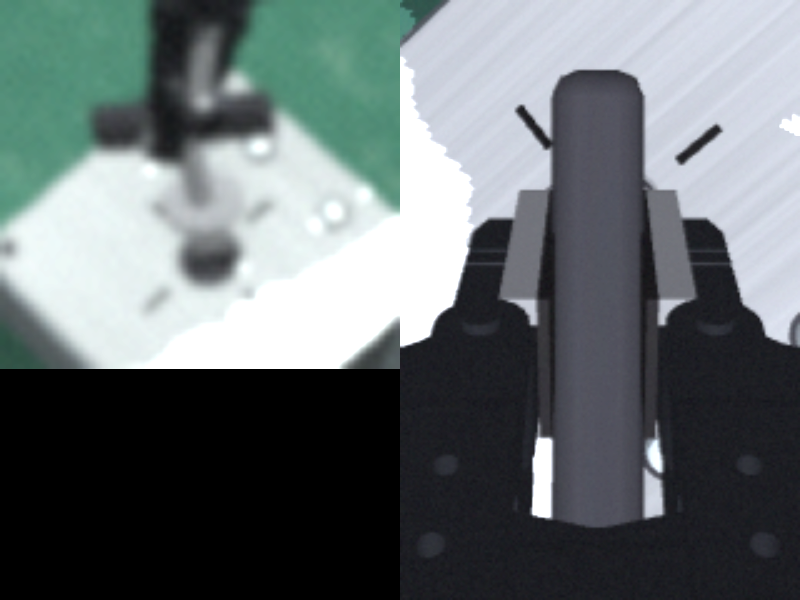

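The fit gives a tilt of about 18° and a slide of about 4 mm. The tip is then near (0.5856, -0.391, 0.082). I'll insert along the panel axis.

```bash
python3 -m jog '[{"offset":[0,1,-4],"spin":0},{"offset":[1,1,-8],"spin":0},{"offset":[3,0,-12],"spin":0},{"offset":[4.5,-0.5,-16],"spin":0},{"offset":[5.5,-1,-19],"spin":0},{"offset":[6.4,-1.6,-21.3],"spin":0},{"offset":[6.8,-1.8,-22.5],"spin":0},{"offset":[7.2,-2,-23.5],"spin":0},{"offset":[7.6,-2.1,-24],"spin":0},{"offset":[7.6,-2.1,-24],"spin":0}]'
```

```text
t: 12.55
tcp_pos: [0.5806, -0.3648, 0.1298]
tool_rot: [-1.747, -2.611, 0.001]
contact_force: [-4.1, -2.1, 0.3]
width: 0.013
gripper_force: 62.6
```

```bash
python3 -m jog '[{"offset":[0,0,-1],"spin":0},{"offset":[0.4,-0.2,-2],"spin":0},{"offset":[0.7,-0.3,-3],"spin":0},{"offset":[1.1,-0.5,-4],"spin":0},{"offset":[1.1,-0.5,-4],"spin":0},{"offset":[1.1,-0.5,-4],"spin":0},{"offset":[1.1,-0.5,-4],"spin":0},{"offset":[1.1,-0.5,-4],"spin":0},{"offset":[1.1,-0.5,-4],"spin":0},{"offset":[1.1,-0.5,-4],"spin":0}]'
```

```text
t: 13.38
tcp_pos: [0.5817, -0.3653, 0.1271]
tool_rot: [1.747, 2.611, -0.001]
contact_force: [-9.2, -0.2, 9.6]
width: 0.0131
gripper_force: 64.0
```

About 8 mm deep and lightly jammed, as the geometry predicted. I'll let go and see how it stands.

```bash
python3 -m jog '[{"offset":[0,0,0],"spin":0},{"offset":[0,0,0],"spin":0},{"offset":[0,0,0],"spin":0},{"offset":[0,0,0],"spin":0},{"offset":[0,0,0],"spin":0},{"offset":[0,0,0],"spin":0},{"offset":[0,0,0],"spin":0},{"offset":[0,0,0],"spin":0},{"offset":[0,0,0],"spin":0},{"offset":[0,0,0],"spin":0}]' -1
python3 - <<'E'
from fit import *
p=np.load('p.npy');M=np.array([p[0],p[1],.068])
o=np.zeros((400,800,3),np.uint8)
for n in ('scene','wrist'):
  c=cap(n,n+'7'); np.save('c7%s.npy'%n,c,allow_pickle=True)
  for l in ['key_handle','key_tip']:
    for r in ctrl.place_of(n,l)[:3]:
      P=toworld(c,r['position'])
      if P[1]<-.25: print(n,l,round(r['score'],2),P)
  if n=='scene': o[:369,:400]=cv2.resize(c['image'][195:255,355:420],(400,369),interpolation=cv2.INTER_CUBIC)
  else: o[:300,400:]=cv2.resize(c['image'],(400,300))
cv2.imwrite('pics/v7.png',np.clip(o.astype(float)*1.4,0,255).astype(np.uint8))
E
```

```text
t: 14.22
tcp_pos: [0.582, -0.365, 0.1258]
tool_rot: [-1.747, -2.611, -0.0]
contact_force: [-0.7, 0.4, -0.4]
width: 0.0856
gripper_force: 0.0
scene key_handle 0.79 [ 0.5681 -0.363   0.126 ]
scene key_tip 0.62 [ 0.5931 -0.399   0.0509]
wrist key_handle 0.63 [ 0.5626 -0.3616  0.1238]
```

View pics/v7.png

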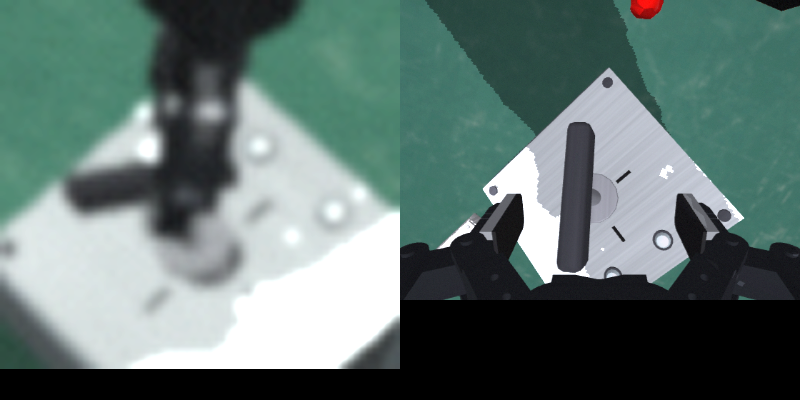

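The bar is free of the fingers and the key stands in the socket, leaning about 11° towards the bar's lower end (right half, bar from (578,122) to (570,270)). I'll make a fist, nudge that end back to straighten the key, then press it home.

```bash
python3 -m jog '[{"offset":[0,0,20],"spin":0},{"offset":[0,0,40],"spin":0},{"offset":[0,0,62],"spin":0},{"offset":[-10,15,64],"spin":0},{"offset":[-25,36,64],"spin":0},{"offset":[-41,60,64],"spin":0},{"offset":[-41,60,64],"spin":0},{"offset":[-41,60,64],"spin":0},{"offset":[-41,60,64],"spin":0},{"offset":[-41,60,64],"spin":0}]'
python3 -m jog '[{"offset":[0,0,0],"spin":0},{"offset":[0,0,0],"spin":0},{"offset":[0,0,0],"spin":0},{"offset":[0,0,0],"spin":0},{"offset":[0,0,-10],"spin":0},{"offset":[0,0,-30],"spin":0},{"offset":[0,0,-50],"spin":0},{"offset":[0,0,-70],"spin":0},{"offset":[0,0,-81],"spin":0},{"offset":[0,0,-81],"spin":0}]' 1
python3 -m jog '[{"offset":[1,-3,0],"spin":0},{"offset":[2,-6,0],"spin":0},{"offset":[3,-8,0],"spin":0},{"offset":[4,-10,0],"spin":0},{"offset":[5,-13,0],"spin":0},{"offset":[6,-15,0],"spin":0},{"offset":[7,-17,0],"spin":0},{"offset":[7,-18,0],"spin":0},{"offset":[8,-19,0],"spin":0},{"offset":[8,-20,0],"spin":0}]'
```

```text
t: 15.35
tcp_pos: [0.5414, -0.3057, 0.1899]
tool_rot: [1.747, 2.61, -0.0]
contact_force: [-0.2, -0.6, -0.1]
width: 0.0854
gripper_force: 0.0
t: 16.18
tcp_pos: [0.54, -0.3044, 0.1057]
tool_rot: [-1.744, -2.607, 0.0]
contact_force: [-0.1, 0.6, -0.5]
width: 0.0001
gripper_force: 0.0
t: 17.02
tcp_pos: [0.5491, -0.3251, 0.1088]
tool_rot: [-1.747, -2.611, 0.0]
contact_force: [-1.2, 1.0, 0.5]
width: 0.0002
gripper_force: 1.0
```

```bash
python3 -m jog '[{"offset":[0,-2,0],"spin":0},{"offset":[1,-4,0],"spin":0},{"offset":[1,-6,0],"spin":0},{"offset":[2,-8,0],"spin":0},{"offset":[2,-10,0],"spin":0},{"offset":[2,-12,0],"spin":0},{"offset":[2,-12,0],"spin":0},{"offset":[2,-12,0],"spin":0},{"offset":[2,-12,0],"spin":0},{"offset":[2,-12,0],"spin":0}]'
cat > look.py <<'E'
from fit import *
import sys
for n in ('scene','wrist','top'):
  c=cap(n,n+sys.argv[1]); np.save('c%s%s.npy'%(n,sys.argv[1]),c,allow_pickle=True)
  for l in ['key_handle','key_tip']:
    for r in ctrl.place_of(n,l)[:4]:
      P=toworld(c,r['position'])
      if P[1]<-.25 and P[2]>.02: print(n,l,round(r['score'],2),P)
E
python3 look.py 8
```

```text
t: 17.85
tcp_pos: [0.551, -0.3368, 0.1089]
tool_rot: [-1.746, -2.611, -0.0]
contact_force: [-2.3, 4.3, 2.6]
width: 0.0001
gripper_force: 2.6
scene key_handle 0.52 [ 0.5643 -0.3916  0.1244]
scene key_tip 0.83 [ 0.5975 -0.4006  0.0452]
```

View pics/wrist8.png

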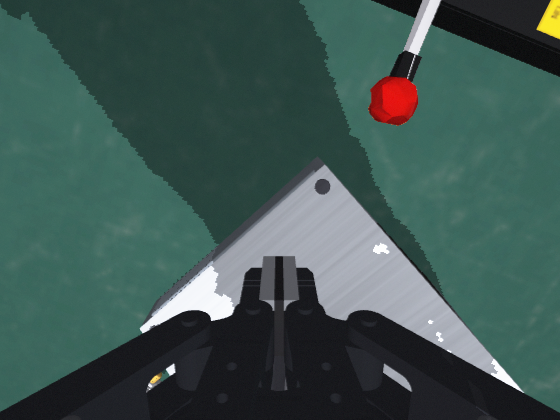

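```bash
python3 -m jog '[{"offset":[-4,10,0],"spin":0},{"offset":[-4,10,20],"spin":0},{"offset":[-4,10,50],"spin":0},{"offset":[-4,10,80],"spin":0},{"offset":[-8,-5,85],"spin":0},{"offset":[-12,-32,85],"spin":0},{"offset":[-12,-32,85],"spin":0},{"offset":[-12,-32,85],"spin":0},{"offset":[-12,-32,85],"spin":0},{"offset":[-12,-32,85],"spin":0}]'
python3 look.py 9
python3 - <<'E'
from fit import *
p=np.load('p.npy');M=np.array([p[0],p[1],.068])
o=np.zeros((420,800,3),np.uint8)
for i,n in enumerate(('wrist','scene')):
  c=np.load('c%s9.npy'%n,allow_pickle=True).item()
  n_=frame(p[2])[:,2]; print(n,proj(c,[M,M+.059*n_,M+.07*n_,M+.082*n_]).round(0).tolist())
  if n=='wrist': o[:,:400]=c['image'][:,80:480]
  else: o[:369,400:]=cv2.resize(c['image'][195:255,355:420],(400,369),interpolation=cv2.INTER_CUBIC)
cv2.imwrite('pics/v9.png',o)
E
```

```text
t: 19.13
tcp_pos: [0.5391, -0.3684, 0.1934]
tool_rot: [-1.746, -2.611, -0.0]
contact_force: [-1.5, 0.6, -0.3]
width: 0.0001
gripper_force: 0.0
scene key_handle 0.73 [ 0.5573 -0.384   0.1179]
scene key_tip 0.55 [ 0.5981 -0.3991  0.0463]
wrist key_handle 0.79 [ 0.5523 -0.3781  0.1238]
wrist key_tip 0.8 [ 0.6042 -0.4005  0.0467]
wrist [[327.0, 252.0], [312.0, 261.0], [308.0, 264.0], [303.0, 266.0]]
scene [[387.0, 235.0], [384.0, 227.0], [384.0, 225.0], [383.0, 224.0]]
```

View pics/v9.png

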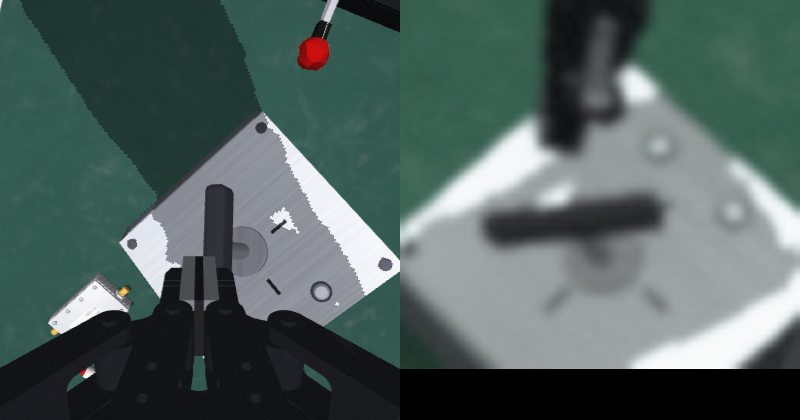

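The key now leans about 7° too far downhill, with its handle near (0.555, -0.381). I'll push the bar uphill from its lower side.

```bash
python3 -m jog '[{"offset":[-10,-23,0],"spin":0},{"offset":[-10,-23,-20],"spin":0},{"offset":[-10,-23,-45],"spin":0},{"offset":[-10,-23,-64],"spin":0},{"offset":[-6,-22,-64],"spin":0},{"offset":[-2,-21,-64],"spin":0},{"offset":[2,-20,-64],"spin":0},{"offset":[6,-19,-64],"spin":0},{"offset":[9,-18,-64],"spin":0},{"offset":[9,-18,-64],"spin":0}]'
python3 -m jog '[{"offset":[1,0,0],"spin":0},{"offset":[2,0,0],"spin":0},{"offset":[3,0,0],"spin":0},{"offset":[4,0,0],"spin":0},{"offset":[5,0,0],"spin":0},{"offset":[6,0,0],"spin":0},{"offset":[6,0,0],"spin":0},{"offset":[6,0,0],"spin":0},{"offset":[6,0,0],"spin":0},{"offset":[6,0,0],"spin":0}]'
python3 look.py 10
```

```text
t: 20.42
tcp_pos: [0.5488, -0.387, 0.131]
tool_rot: [1.745, 2.61, -0.001]
contact_force: [-1.9, 0.1, 2.2]
width: 0.0001
gripper_force: 1.4
t: 21.25
tcp_pos: [0.5534, -0.3875, 0.1301]
tool_rot: [-1.747, -2.61, 0.001]
contact_force: [-8.1, -1.0, 5.0]
width: -0.0001
gripper_force: 4.1
scene key_handle 0.74 [ 0.5709 -0.377   0.1255]
scene key_handle 0.37 [ 0.5948 -0.4026  0.0438]
scene key_tip 0.5 [ 0.595  -0.4001  0.0458]
wrist key_handle 0.69 [ 0.5688 -0.3778  0.1275]
```

```bash
python3 -m jog '[{"offset":[-8,-3,0],"spin":0},{"offset":[-9,-3,25],"spin":0},{"offset":[-8,11,35],"spin":0},{"offset":[-7,11,24],"spin":0},{"offset":[-6,11,20],"spin":0},{"offset":[-4,10,17],"spin":0},{"offset":[-2,9.5,14.5],"spin":0},{"offset":[-1,9,13],"spin":0},{"offset":[-1,9,13],"spin":0},{"offset":[-1,9,13],"spin":0}]'
python3 -m jog '[{"offset":[0.5,-0.2,-1],"spin":0},{"offset":[1,-0.5,-2],"spin":0},{"offset":[1.5,-0.7,-3],"spin":0},{"offset":[2,-1,-4],"spin":0},{"offset":[2.5,-1,-4],"spin":0},{"offset":[3,-1.2,-4],"spin":0},{"offset":[3,-1.2,-4],"spin":0},{"offset":[3,-1.2,-4],"spin":0},{"offset":[3,-1.2,-4],"spin":0},{"offset":[3,-1.2,-4],"spin":0}]'
```

```text
t: 22.53
tcp_pos: [0.5531, -0.3784, 0.1429]
tool_rot: [1.747, 2.611, -0.0]
contact_force: [-1.5, -0.2, 3.3]
width: 0.0001
gripper_force: 2.0
t: 23.37
tcp_pos: [0.5564, -0.3809, 0.1425]
tool_rot: [1.745, 2.606, -0.003]
contact_force: [-9.8, -0.4, 24.9]
width: -0.0001
gripper_force: 13.5
```

```bash
python3 -m jog '[{"offset":[0.5,-0.2,-1],"spin":0},{"offset":[1,-0.5,-2],"spin":0},{"offset":[1,-0.5,-2],"spin":0},{"offset":[1,-0.5,-2],"spin":0},{"offset":[1,-0.5,-2],"spin":0},{"offset":[1,-0.5,-2],"spin":0},{"offset":[0,0,10],"spin":0},{"offset":[-20,30,50],"spin":0},{"offset":[-40,60,55],"spin":0},{"offset":[-40,60,55],"spin":0}]'
python3 look.py 11
python3 - <<'E'
from fit import *
p=np.load('p.npy');M=np.array([p[0],p[1],.068])
o=np.zeros((420,800,3),np.uint8); n_=frame(p[2])[:,2]
for i,n in enumerate(('wrist','scene')):
  c=np.load('c%s11.npy'%n,allow_pickle=True).item()
  print(n,proj(c,[M,M+.005*n_,M+.059*n_,M+.070*n_]).round(1).tolist())
  if n=='wrist':
    x,y=proj(c,[M])[0].astype(int);x=min(max(x,100),460);y=min(max(y,105),315);print(x,y); o[:,:400]=cv2.resize(c['image'][y-105:y+105,x-100:x+100],(400,420))
  else: o[:369,400:]=cv2.resize(c['image'][195:255,355:420],(400,369),interpolation=cv2.INTER_CUBIC)
cv2.imwrite('pics/v11.png',o)
E
```

```text
t: 24.2
tcp_pos: [0.5144, -0.3161, 0.1958]
tool_rot: [1.745, 2.612, 0.001]
contact_force: [1.1, 0.0, 0.3]
width: -0.0
gripper_force: 0.0
scene key_handle 0.7 [ 0.5605 -0.3824  0.1201]
scene key_tip 0.52 [ 0.5965 -0.3997  0.0412]
wrist key_tip 0.89 [ 0.602  -0.3994  0.0435]
wrist [[327.5, 312.5], [326.5, 314.1], [312.9, 335.5], [309.4, 341.1]]
327 312
scene [[387.3, 235.2], [387.0, 234.5], [384.2, 227.1], [383.6, 225.5]]
```

View pics/v11.png

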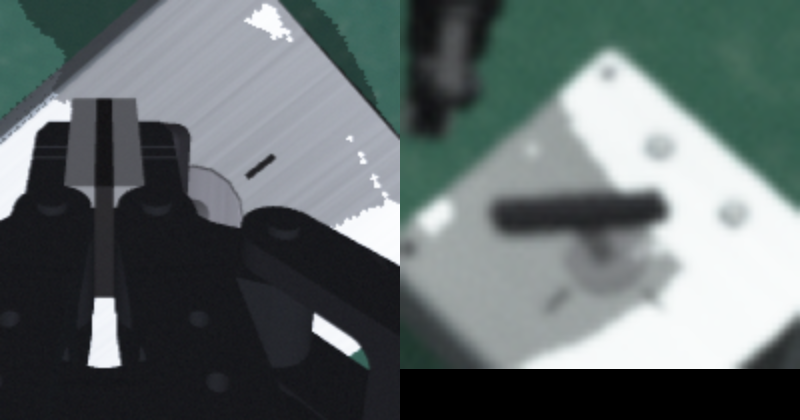

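The key sits in the socket with its collar at the panel and a small lean left. I have gone over the picture allowance, so from here I'll judge by numbers only. One more firm press to be sure, reading the force at the bottom.

```bash
python3 -m jog '[{"offset":[15,-25,0],"spin":0},{"offset":[35,-55,0],"spin":0},{"offset":[38,-62,-20],"spin":0},{"offset":[39,-62,-40],"spin":0},{"offset":[40,-63,-49],"spin":0},{"offset":[42,-64,-52],"spin":0},{"offset":[43,-65,-55],"spin":0},{"offset":[44,-65.5,-57],"spin":0},{"offset":[45,-66,-59],"spin":0},{"offset":[45,-66,-59],"spin":0}]'
python3 -m jog '[{"offset":[0.3,0,-0.5],"spin":0},{"offset":[0.5,-0.2,-1],"spin":0},{"offset":[0.8,-0.3,-1.5],"spin":0},{"offset":[1,-0.4,-2],"spin":0},{"offset":[1,-0.4,-2],"spin":0},{"offset":[1,-0.4,-2],"spin":0},{"offset":[1,-0.4,-2],"spin":0},{"offset":[1,-0.4,-2],"spin":0},{"offset":[1,-0.4,-2],"spin":0},{"offset":[1,-0.4,-2],"spin":0}]'
python3 look.py 12
```

```text
t: 25.48
tcp_pos: [0.562, -0.3864, 0.1444]
tool_rot: [1.742, 2.605, -0.002]
contact_force: [-29.0, 18.4, 66.7]
width: -0.0
gripper_force: 37.3
t: 26.32
tcp_pos: [0.5626, -0.3867, 0.1443]
tool_rot: [1.742, 2.604, -0.003]
contact_force: [-39.4, 23.7, 81.2]
width: -0.0001
gripper_force: 46.5
scene key_handle 0.62 [ 0.5684 -0.3875  0.1206]
scene key_handle 0.3 [ 0.6019 -0.3973  0.0381]
scene key_tip 0.75 [ 0.5978 -0.4012  0.0431]
wrist key_handle 0.61 [ 0.5591 -0.384   0.1255]
```

Even at about 94 N along the axis the key doesn't give, so it's home. Now I'll work out the turning path for a fist behind the bar's lower end.

```bash
python3 - <<'E'
from fit import *
p=np.load('p.npy');F=frame(p[2]);M=np.array([p[0],p[1],.068]);H=M+.059*F[:,2]
s=ctrl.sense();print(s['tcp_pos'])
for a in (49.3,40,30,20,10,5,0,-5):
    r=np.radians(a);ky=F@[-np.sin(r),np.cos(r),0];kx=F@[np.cos(r),np.sin(r),0];h=np.array([kx[0],kx[1],0]);h/=np.linalg.norm(h)
    for g in ((26,14.5) if a>49 else (14.5,)):
        T=H+.03*ky-g/1000*h; T[2]=(H+.03*ky)[2]+.006
        print(a,g,'tcp',T.round(4),'d mm',((T-s['tcp_pos'])*1000).round(1),'yaw',np.degrees(np.arctan2(h[1],h[0])).round(1))
E
```

```text
[ 0.5625 -0.3867  0.1443]
49.3 26 tcp [ 0.5323 -0.367   0.1179] d mm [-30.2  19.7 -26.5] yaw 28.0
49.3 14.5 tcp [ 0.5425 -0.3616  0.1179] d mm [-20.1  25.1 -26.5] yaw 28.0
40 14.5 tcp [ 0.5458 -0.3576  0.1193] d mm [-16.7  29.1 -25. ] yaw 18.7
30 14.5 tcp [ 0.55   -0.354   0.1211] d mm [-12.6  32.8 -23.2] yaw 8.4
20 14.5 tcp [ 0.5546 -0.351   0.1231] d mm [ -7.9  35.7 -21.2] yaw -2.2
10 14.5 tcp [ 0.5597 -0.3489  0.1253] d mm [ -2.8  37.8 -19. ] yaw -13.1
5 14.5 tcp [ 0.5624 -0.3482  0.1264] d mm [ -0.1  38.5 -18. ] yaw -18.6
0 14.5 tcp [ 0.5651 -0.3478  0.1275] d mm [  2.6  38.9 -16.8] yaw -24.1
-5 14.5 tcp [ 0.5679 -0.3476  0.1286] d mm [  5.3  39.1 -15.7] yaw -29.6
```

```bash
python3 -m jog '[{"offset":[-1,0,15],"spin":0},{"offset":[-5,3,40],"spin":0},{"offset":[-15,10,45],"spin":0},{"offset":[-32,22,45],"spin":0},{"offset":[-32,22,45],"spin":0},{"offset":[-32,22,45],"spin":0},{"offset":[-32,22,45],"spin":0},{"offset":[-32,22,45],"spin":0},{"offset":[-32,22,45],"spin":0},{"offset":[-32,22,45],"spin":0}]'
python3 look.py 13
```

```text
t: 27.6
tcp_pos: [0.5302, -0.3637, 0.1774]
tool_rot: [-1.746, -2.611, -0.0]
contact_force: [-0.2, -1.0, 0.3]
width: 0.0
gripper_force: 0.0
scene key_handle 0.73 [ 0.5602 -0.3815  0.1169]
scene key_tip 0.68 [ 0.5987 -0.3974  0.0443]
wrist key_handle 0.59 [ 0.5552 -0.3811  0.12  ]
wrist key_tip 0.92 [ 0.6035 -0.3971  0.0433]
```

```bash
python3 -m jog '[{"offset":[-6,-6,-25],"spin":0},{"offset":[-6,-6,-50],"spin":0},{"offset":[-6,-6,-59],"spin":0},{"offset":[3,-2,-59],"spin":0},{"offset":[12,2,-59],"spin":0},{"offset":[14,4,-59],"spin":0},{"offset":[15.5,6,-58],"spin":-4},{"offset":[17.5,8,-57],"spin":-9},{"offset":[20,9.7,-56.3],"spin":-14},{"offset":[20,9.7,-56.3],"spin":-14}]'
python3 look.py 14
```

```text
t: 28.88
tcp_pos: [0.5499, -0.3539, 0.1226]
tool_rot: [-2.058, -2.373, 0.003]
contact_force: [-11.0, -2.5, -0.9]
width: 0.0
gripper_force: 5.6
scene key_handle 0.49 [ 0.5792 -0.3721  0.1266]
```

```bash
cat > ang.py <<'E'
from fit import *
p=np.load('p.npy');F=frame(p[2]);M=np.array([p[0],p[1],.068]);H=M+.059*F[:,2]
import sys
print(ctrl.sense()['tcp_pos'],ctrl.sense()['contact_force'])
for n in sys.argv[1:] or ['scene','top','wrist']:
  c=cap(n)
  hp=proj(c,[H])[0]
  for m in ctrl.masks_of(n,'key_handle'):
    k=m['mask'].astype(np.uint8); d=(c['image'].max(2)<90)&(m['mask'])
    ys,xs=np.nonzero(d)
    if len(xs)<20 or np.hypot(xs.mean()-hp[0],ys.mean()-hp[1])>40: continue
    (x,y),(w,h),_=cv2.minAreaRect(np.stack([xs,ys],1).astype(np.float32))
    v=np.linalg.svd(np.stack([xs-xs.mean(),ys-ys.mean()],1),full_matrices=False)[2][0]
    obs=np.degrees(np.arctan2(v[1],v[0]))
    tab=[]
    for a in range(-10,56,5):
      r=np.radians(a);ky=F@[-np.sin(r),np.cos(r),0];e=proj(c,[H-.04*ky,H+.04*ky]);q=e[1]-e[0]
      tab.append((abs((np.degrees(np.arctan2(q[1],q[0]))-obs+90)%180-90),a))
    print(n,round(m['score'],2),len(xs),(round(xs.mean(),1),round(ys.mean(),1)),'pred',hp.round(1),'size',round(w),round(h),'best a',sorted(tab)[:2])
E
python3 ang.py
```

```text
[ 0.5498 -0.3541  0.1227] [-10.092   -2.4013  -0.316 ]
scene 0.8 116 (np.float64(388.4), np.float64(223.2)) pred [384.2 227.1] size 11 17 best a [(np.float64(2.117671372901782), 55), (np.float64(2.3405602618272496), 50)]
```

```bash
python3 -m jog '[{"offset":[1.5,1,0.6],"spin":-4},{"offset":[3,2,1.3],"spin":-7},{"offset":[4.5,3,2],"spin":-10.5},{"offset":[6,3.7,2.6],"spin":-14},{"offset":[7.5,4.4,3.3],"spin":-17},{"offset":[8.5,4.8,3.8],"spin":-20},{"offset":[9.6,5.1,4.2],"spin":-21.5},{"offset":[9.6,5.1,4.2],"spin":-21.5},{"offset":[9.6,5.1,4.2],"spin":-21.5},{"offset":[9.6,5.1,4.2],"spin":-21.5}]'
python3 ang.py
```

```text
t: 30.47
tcp_pos: [0.5599, -0.3487, 0.1271]
tool_rot: [2.459, 1.955, -0.001]
contact_force: [-6.7, -0.2, -0.5]
width: -0.0002
gripper_force: 3.4
[ 0.5599 -0.3487  0.1271] [-6.6994 -0.2438 -0.4515]
scene 0.65 136 (np.float64(388.4), np.float64(224.4)) pred [384.2 227.1] size 20 11 best a [(np.float64(1.8994751818819964), 25), (np.float64(2.9013497896094975), 20)]
```

```bash
python3 -m jog '[{"offset":[1.2,0.4,0.5],"spin":-4},{"offset":[2.7,0.7,1],"spin":-7},{"offset":[4,0.9,1.6],"spin":-9},{"offset":[5.4,1.1,2.2],"spin":-11},{"offset":[6.8,1.1,2.7],"spin":-11},{"offset":[8,1.1,3],"spin":-11},{"offset":[8,1.1,3],"spin":-11},{"offset":[8,1.1,3],"spin":-11},{"offset":[8,1.1,3],"spin":-11},{"offset":[8,1.1,3],"spin":-11}]'
python3 ang.py
```

```text
t: 31.6
tcp_pos: [0.5678, -0.3473, 0.13]
tool_rot: [-2.635, -1.71, 0.001]
contact_force: [-8.4, 1.6, 0.3]
width: -0.0
gripper_force: 4.0
[ 0.5678 -0.3473  0.13  ] [-8.4407  1.6041  0.3081]
scene 0.66 123 (np.float64(388.8), np.float64(224.8)) pred [384.2 227.1] size 20 10 best a [(np.float64(1.1841987049790816), 5), (np.float64(3.9143823846937664), 10)]
```

```bash
python3 -m jog '[{"offset":[0.5,-0.2,0.2],"spin":0},{"offset":[0.9,-0.4,0.4],"spin":0},{"offset":[1.4,-0.6,0.6],"spin":0},{"offset":[1.8,-0.8,0.8],"spin":0},{"offset":[2.3,-1,1],"spin":0},{"offset":[2.7,-1.2,1.2],"spin":0},{"offset":[2.7,-1.2,1.2],"spin":0},{"offset":[2.7,-1.2,1.2],"spin":0},{"offset":[2.7,-1.2,1.2],"spin":0},{"offset":[2.7,-1.2,1.2],"spin":0}]'
python3 ang.py scene
```

```text
t: 32.73
tcp_pos: [0.5701, -0.3483, 0.1309]
tool_rot: [-2.634, -1.71, 0.002]
contact_force: [-11.2, 2.7, 1.0]
width: -0.0001
gripper_force: 5.7
[ 0.5701 -0.3483  0.1309] [-11.2294   2.7039   1.0038]
scene 0.61 142 (np.float64(388.8), np.float64(224.4)) pred [384.2 227.1] size 21 11 best a [(np.float64(0.9736382990298864), 5), (np.float64(4.2283922161730345), 0)]
```

```bash
python3 -m jog '[{"offset":[0.5,-0.2,0.2],"spin":0},{"offset":[0.9,-0.4,0.4],"spin":0},{"offset":[1.4,-0.6,0.6],"spin":0},{"offset":[1.8,-0.8,0.8],"spin":0},{"offset":[2.3,-1,1],"spin":0},{"offset":[2.7,-1.2,1.2],"spin":0},{"offset":[2.7,-1.2,1.2],"spin":0},{"offset":[2.7,-1.2,1.2],"spin":0},{"offset":[2.7,-1.2,1.2],"spin":0},{"offset":[2.7,-1.2,1.2],"spin":0}]'
python3 -m jog '[{"offset":[0.5,-0.2,0.2],"spin":0},{"offset":[0.9,-0.4,0.4],"spin":0},{"offset":[1.4,-0.6,0.6],"spin":0},{"offset":[1.8,-0.8,0.8],"spin":0},{"offset":[2.3,-1,1],"spin":0},{"offset":[2.7,-1.2,1.2],"spin":0},{"offset":[2.7,-1.2,1.2],"spin":0},{"offset":[2.7,-1.2,1.2],"spin":0},{"offset":[2.7,-1.2,1.2],"spin":0},{"offset":[2.7,-1.2,1.2],"spin":0}]'
python3 ang.py scene
```

```text
t: 33.67
tcp_pos: [0.5723, -0.3491, 0.1318]
tool_rot: [-2.632, -1.709, 0.003]
contact_force: [-14.8, 5.8, 0.5]
width: -0.0001
gripper_force: 8.1
t: 34.5
tcp_pos: [0.5749, -0.3502, 0.1329]
tool_rot: [-2.632, -1.708, 0.003]
contact_force: [-15.5, 6.8, 1.0]
width: 0.0003
gripper_force: 8.7
[ 0.5749 -0.3502  0.1329] [-15.4515   6.8268   0.9513]
scene 0.73 132 (np.float64(389.8), np.float64(223.9)) pred [384.2 227.1] size 23 14 best a [(np.float64(1.4642181242060701), 0), (np.float64(3.8377167699874803), -5)]
```

```bash
python3 -m jog '[{"offset":[-6,2,0],"spin":0},{"offset":[-14,6,0],"spin":0},{"offset":[-24,10,20],"spin":0},{"offset":[-34,14,50],"spin":0},{"offset":[-50,30,80],"spin":0},{"offset":[-70,60,100],"spin":0},{"offset":[-80,90,100],"spin":0},{"offset":[-80,110,100],"spin":0},{"offset":[-80,110,100],"spin":0},{"offset":[-80,110,100],"spin":0}]'
python3 ang.py; python3 look.py 15
```

```text
t: 35.43
tcp_pos: [0.4965, -0.2404, 0.2342]
tool_rot: [2.631, 1.711, 0.003]
contact_force: [0.3, 0.2, -0.4]
width: -0.0004
gripper_force: 0.0
[ 0.4965 -0.2404  0.2342] [ 0.3088  0.2063 -0.3782]
scene 0.49 33 (np.float64(384.4), np.float64(232.2)) pred [384.2 227.1] size 26 4 best a [(np.float64(1.2303445292750723), 0), (np.float64(3.9716859859278486), 5)]
wrist 0.67 865 (np.float64(426.1), np.float64(296.7)) pred [435.4 327.7] size 23 68 best a [(np.float64(2.6126667310628306), 5), (np.float64(3.7149043676916733), 0)]
scene key_handle 0.56 [ 0.5613 -0.3763  0.1182]
scene key_tip 0.61 [ 0.5998 -0.4011  0.0454]
wrist key_handle 0.71 [ 0.5526 -0.3799  0.1201]
wrist key_tip 0.75 [ 0.6046 -0.4001  0.045 ]
top key_handle 0.72 [ 0.5584 -0.3779  0.1151]
top key_tip 0.67 [ 0.6012 -0.3917  0.0438]
```

The bar now reads about 0–3° from the stop, but the last push showed no hard stop. The key also tips slightly over its collar edge, and it should stay flat if stood straight. I'll push the end again, lower on the bar, until the stop shows in the force.

```bash
python3 -m jog '[{"offset":[12,-30,-15],"spin":0},{"offset":[30,-60,-30],"spin":0},{"offset":[45,-90,-45],"spin":0},{"offset":[51,-97,-75],"spin":0},{"offset":[51,-97,-108],"spin":0},{"offset":[56,-100,-108],"spin":0},{"offset":[62,-102.5,-108],"spin":0},{"offset":[68,-105,-107],"spin":0},{"offset":[74,-108,-107],"spin":0},{"offset":[78,-110,-106],"spin":0}]'
python3 -m jog '[{"offset":[0,0,0],"spin":0},{"offset":[0.9,-0.4,0.4],"spin":0},{"offset":[1.8,-0.8,0.8],"spin":0},{"offset":[2.7,-1.2,1.2],"spin":0},{"offset":[2.7,-1.2,1.2],"spin":0},{"offset":[2.7,-1.2,1.2],"spin":0},{"offset":[2.7,-1.2,1.2],"spin":0},{"offset":[2.7,-1.2,1.2],"spin":0},{"offset":[2.7,-1.2,1.2],"spin":0},{"offset":[2.7,-1.2,1.2],"spin":0}]'
python3 ang.py scene
```

```text
t: 37.02
tcp_pos: [0.5739, -0.3501, 0.1301]
tool_rot: [-2.633, -1.71, 0.001]
contact_force: [-30.2, 23.3, 23.0]
width: -0.0002
gripper_force: 19.5
t: 37.85
tcp_pos: [0.5759, -0.351, 0.1314]
tool_rot: [-2.632, -1.709, 0.002]
contact_force: [-26.7, 19.3, 17.5]
width: -0.0001
gripper_force: 16.4
[ 0.5759 -0.351   0.1314] [-26.6702  19.2614  17.454 ]
scene 0.76 131 (np.float64(389.7), np.float64(225.1)) pred [384.2 227.1] size 22 9 best a [(np.float64(2.1182032722914244), -10), (np.float64(3.2762308859551013), -5)]
```

A force near 40 N at the bar's end, far above the spindle's drag, with the bar at the end of its slack: it's at the stop. I'll back off and stand the key flat by pushing the bar's middle uphill.

```bash
python3 -m jog '[{"offset":[-2,0.8,0],"spin":0},{"offset":[-4,1.6,0],"spin":0},{"offset":[-6,2.5,0],"spin":0},{"offset":[-8,3.5,0],"spin":0},{"offset":[-12,5,0],"spin":0},{"offset":[-18,8,0],"spin":0},{"offset":[-28,12.5,0],"spin":0},{"offset":[-45,20,15],"spin":0},{"offset":[-60,30,30],"spin":0},{"offset":[-60,30,30],"spin":0}]'
python3 ang.py; python3 look.py 16
```

```text
t: 38.78
tcp_pos: [0.5155, -0.322, 0.1609]
tool_rot: [2.633, 1.708, 0.002]
contact_force: [1.0, -1.2, 0.2]
width: 0.0
gripper_force: 0.0
[ 0.5155 -0.322   0.1609] [ 0.9513 -1.202   0.206 ]
scene 0.51 125 (np.float64(384.8), np.float64(229.1)) pred [384.2 227.1] size 26 5 best a [(np.float64(1.8989727614586513), -5), (np.float64(3.4954613967878743), -10)]
wrist 0.58 2811 (np.float64(412.6), np.float64(284.6)) pred [411.6 310.1] size 41 146 best a [(np.float64(0.34313424021070205), -5), (np.float64(5.853268683566029), 0)]
scene key_handle 0.73 [ 0.5651 -0.381   0.1206]
scene key_tip 0.62 [ 0.6014 -0.4008  0.045 ]
wrist key_handle 0.67 [ 0.5599 -0.382   0.1228]
```

```bash
cat > lean.py <<'E'
from fit import *
p=np.load('p.npy');F=frame(p[2]);M=np.array([p[0],p[1],.068])
b=np.array([[i*7,j*40,k*11] for i in(-1,1) for j in(-1,1) for k in(-1,1)])/1000.
c=cap('wrist');cs=cap('scene')
def bar(c,a,L,du=(0,0),hgt=.059):
    r,l=np.radians([a,L]); Rz=np.array([[np.cos(r),-np.sin(r),0],[np.sin(r),np.cos(r),0],[0,0,1]])
    Ry=np.array([[np.cos(l),0,-np.sin(l)],[0,1,0],[np.sin(l),0,np.cos(l)]])  # lean downhill about collar edge
    e=np.array([-.019,0,0]) if L>=0 else np.array([.019,0,0])
    P=(b+[0,0,hgt])@Rz.T-e; P=P@Ry.T+e
    q=proj(c,w(p,P))+du; m=np.zeros((420,560),np.uint8); cv2.fillConvexPoly(m,cv2.convexHull(q.astype(np.float32)).astype(np.int32),1); return m>0
for n,cc,amp in(('wrist',c,6),('scene',cs,1)):
  for k in ctrl.masks_of(n,'key_handle')[:4]:
    ys,xs=np.nonzero(k['mask']); hp=proj(cc,w(p,np.array([[0,0,.059]])))[0]
    if np.hypot(xs.mean()-hp[0],ys.mean()-hp[1])>60: continue
    R=[]
    for a in range(-9,10,3):
      for L in range(-4,11,2):
        B=[(bar(cc,a,L,(u,v)) ,u,v) for u in range(-amp,amp+1,2) for v in range(-amp,amp+1,2)] if n=='wrist' else [(bar(cc,a,L,(.8,.7)),0,0)]
        for m,u,v in B: R.append(((m&k['mask']).sum()/(m|k['mask']).sum(),a,L,u,v))
    print(n,round(k['score'],2),len(xs),[(round(float(x[0]),3),)+x[1:] for x in sorted(R)[::-1][:8]])
E
python3 lean.py
```

```text
wrist 0.77 3939 [(0.535, -6, 4, 6, 0), (0.534, -6, 4, 6, -2), (0.533, -6, 4, 6, 2), (0.533, -6, 4, 4, 4), (0.533, -6, 4, 4, 2), (0.531, -6, 4, 4, 0), (0.53, -6, 0, -4, -2), (0.53, -6, 0, -4, 0)]
scene 0.67 216 [(0.667, -6, 4, 0, 0), (0.665, -9, 4, 0, 0), (0.661, -6, 2, 0, 0), (0.62, -9, 2, 0, 0), (0.605, -9, 0, 0, 0), (0.604, -3, 4, 0, 0), (0.595, -3, 2, 0, 0), (0.587, -9, 6, 0, 0)]
```

```bash
python3 -m jog '[{"offset":[0,0,25],"spin":0},{"offset":[18,-25,25],"spin":0},{"offset":[36,-52,25],"spin":0},{"offset":[36,-52,5],"spin":0},{"offset":[37,-53,-9],"spin":0},{"offset":[39,-54,-12],"spin":0},{"offset":[41,-55,-15],"spin":0},{"offset":[43,-56,-17],"spin":0},{"offset":[45,-57,-20],"spin":0},{"offset":[45,-57,-20],"spin":0}]'
```

```text
t: 40.57
tcp_pos: [0.5602, -0.379, 0.1424]
tool_rot: [-2.634, -1.709, 0.003]
contact_force: [-30.1, 15.8, 35.4]
width: 0.0001
gripper_force: 23.2
```

```bash
python3 -m jog '[{"offset":[-0.5,0.2,-1],"spin":0},{"offset":[-0.5,0.2,-2],"spin":0},{"offset":[-0.5,0.2,-3],"spin":0},{"offset":[-0.5,0.2,-3],"spin":0},{"offset":[-0.5,0.2,-3],"spin":0},{"offset":[-0.5,0.2,-3],"spin":0},{"offset":[-0.5,0.2,-3],"spin":0},{"offset":[-0.5,0.2,-3],"spin":0},{"offset":[-0.5,0.2,-3],"spin":0},{"offset":[-0.5,0.2,-3],"spin":0}]'
python3 -m jog '[{"offset":[0,0,1.5],"spin":0},{"offset":[0,0,3],"spin":0},{"offset":[0.2,-0.1,4],"spin":0},{"offset":[0.4,-0.2,5],"spin":0},{"offset":[0.6,-0.3,6],"spin":0},{"offset":[0.8,-0.4,7],"spin":0},{"offset":[1,-0.5,8],"spin":0},{"offset":[1.5,-0.7,10],"spin":0},{"offset":[2,-1,13],"spin":0},{"offset":[2,-1,18],"spin":0}]'
python3 -m jog '[{"offset":[0,0,10],"spin":0},{"offset":[0,0,40],"spin":0},{"offset":[-30,30,60],"spin":0},{"offset":[-60,60,60],"spin":0},{"offset":[-75,90,60],"spin":0},{"offset":[-75,110,60],"spin":0},{"offset":[-75,110,60],"spin":0},{"offset":[-75,110,60],"spin":0},{"offset":[-75,110,60],"spin":0},{"offset":[-75,110,60],"spin":0}]'
python3 look.py 17; python3 lean.py;python3 ang.py
```

```text
t: 41.4
tcp_pos: [0.5601, -0.3791, 0.1419]
tool_rot: [2.634, 1.709, -0.001]
contact_force: [-35.5, 19.2, 52.0]
width: 0.0
gripper_force: 31.7
t: 42.23
tcp_pos: [0.5631, -0.38, 0.153]
tool_rot: [2.635, 1.71, 0.0]
contact_force: [0.9, -0.6, -0.1]
width: 0.0001
gripper_force: 0.0
t: 43.07
tcp_pos: [0.4881, -0.271, 0.2126]
tool_rot: [2.636, 1.709, 0.0]
contact_force: [-0.5, 0.4, -0.3]
width: -0.0001
gripper_force: 0.0
scene key_handle 0.76 [ 0.5615 -0.3796  0.12  ]
scene key_tip 0.6 [ 0.5999 -0.4019  0.0454]
wrist key_handle 0.7 [ 0.5556 -0.379   0.1205]
top key_handle 0.64 [ 0.5584 -0.3795  0.1193]
top key_tip 0.51 [ 0.6035 -0.3938  0.0454]
wrist 0.76 2791 [(0.614, -3, 10, 6, 0), (0.612, -3, 10, 6, 2), (0.611, -3, 10, 6, -2), (0.611, -3, 8, 2, 0), (0.609, -3, 8, 2, 2), (0.608, -3, 8, 2, -2), (0.608, -3, 10, 6, -4), (0.607, -3, 10, 6, 4)]
scene 0.73 191 [(0.716, -3, 8, 0, 0), (0.674, 0, 8, 0, 0), (0.673, -6, 8, 0, 0), (0.652, -9, 8, 0, 0), (0.644, -6, 10, 0, 0), (0.64, 3, 8, 0, 0), (0.629, -6, 6, 0, 0), (0.629, -9, 10, 0, 0)]
[ 0.4879 -0.2703  0.2125] [ 0.367   0.8402 -0.4059]
scene 0.47 51 (np.float64(382.2), np.float64(229.3)) pred [384.2 227.1] size 25 4 best a [(np.float64(1.980209981536916), -5), (np.float64(3.3217249126566344), 0)]
top 0.49 27 (np.float64(391.6), np.float64(195.7)) pred [389.7 194.4] size 19 2 best a [(np.float64(2.1370698842686693), 0), (np.float64(2.7724490044062975), -5)]
wrist 0.86 1572 (np.float64(436.7), np.float64(289.5)) pred [446.3 309.8] size 25 91 best a [(np.float64(0.33924064424687117), 0), (np.float64(6.032624532173742), -5)]
```

After the top press the key leans about 8° again, tipped over the collar's downhill edge. Before it, after the side push and slow retreat, it was nearly flat. So I'll push the bar's middle uphill past flat, then retreat slowly so it comes to rest on its collar.

```bash
python3 -m jog '[{"offset":[12,-28,-15],"spin":0},{"offset":[26,-60,-30],"spin":0},{"offset":[39,-88,-45],"spin":0},{"offset":[39,-88,-70],"spin":0},{"offset":[39,-88,-86],"spin":0},{"offset":[46,-90.5,-86],"spin":0},{"offset":[54,-94,-86],"spin":0},{"offset":[62,-97,-86],"spin":0},{"offset":[68,-99,-86],"spin":0},{"offset":[70,-100,-86],"spin":0}]'
python3 -m jog '[{"offset":[0.9,-0.4,0],"spin":0},{"offset":[1.8,-0.8,0],"spin":0},{"offset":[2.7,-1.2,0],"spin":0},{"offset":[3.6,-1.6,0],"spin":0},{"offset":[3.6,-1.6,0],"spin":0},{"offset":[3.6,-1.6,0],"spin":0},{"offset":[3.6,-1.6,0],"spin":0},{"offset":[3.6,-1.6,0],"spin":0},{"offset":[3.6,-1.6,0],"spin":0},{"offset":[3.6,-1.6,0],"spin":0}]'
python3 ang.py scene
```

```text
t: 44.85
tcp_pos: [0.5582, -0.3701, 0.1283]
tool_rot: [-2.634, -1.71, 0.002]
contact_force: [-21.7, 11.0, 17.5]
width: -0.0001
gripper_force: 12.4
t: 45.68
tcp_pos: [0.5602, -0.3711, 0.1294]
tool_rot: [-2.633, -1.708, 0.004]
contact_force: [-29.8, 16.7, 23.2]
width: 0.0
gripper_force: 16.9
[ 0.5602 -0.3711  0.1294] [-29.7962  16.7371  23.2053]
scene 0.45 100 (np.float64(392.0), np.float64(228.9)) pred [384.2 227.1] size 16 9 best a [(np.float64(1.2873827371005007), 0), (np.float64(4.01455215709305), -5)]
```

```bash
python3 -m jog '[{"offset":[-1,0.4,0],"spin":0},{"offset":[-2,0.8,0],"spin":0},{"offset":[-2.8,1.2,0],"spin":0},{"offset":[-3.6,1.6,0],"spin":0},{"offset":[-4.4,2,0],"spin":0},{"offset":[-5.2,2.3,0],"spin":0},{"offset":[-6,2.7,0],"spin":0},{"offset":[-6.8,3,0],"spin":0},{"offset":[-7.6,3.4,0],"spin":0},{"offset":[-8.4,3.7,0],"spin":0}]'
python3 -m jog '[{"offset":[-1,0.4,0],"spin":0},{"offset":[-2,0.8,0],"spin":0},{"offset":[-3,1.3,0],"spin":0},{"offset":[-4,1.8,0],"spin":0},{"offset":[-6,2.7,0],"spin":0},{"offset":[-10,4.5,0],"spin":0},{"offset":[-18,8,0],"spin":0},{"offset":[-30,14,10],"spin":0},{"offset":[-45,25,25],"spin":0},{"offset":[-50,40,30],"spin":0}]'
python3 look.py 18; python3 lean.py
```

```text
t: 46.62
tcp_pos: [0.5532, -0.3681, 0.1265]
tool_rot: [2.636, 1.71, 0.0]
contact_force: [-0.8, 0.6, -0.2]
width: -0.0003
gripper_force: 0.2
t: 47.45
tcp_pos: [0.5018, -0.3286, 0.1582]
tool_rot: [2.635, 1.707, 0.001]
contact_force: [1.4, 0.8, 1.1]
width: -0.0001
gripper_force: 0.0
scene key_handle 0.5 [ 0.5653 -0.3859  0.1204]
scene key_tip 0.63 [ 0.5986 -0.3987  0.0449]
wrist key_handle 0.97 [ 0.5612 -0.3851  0.1244]
wrist key_tip 0.64 [ 0.6037 -0.4     0.0428]
wrist 0.56 4960 [(0.637, 0, 0, 0, 4), (0.635, 0, 0, 2, -2), (0.635, 0, 2, 6, 4), (0.635, 0, 0, 2, -4), (0.634, 0, 0, 2, 0), (0.634, 0, 0, 2, -6), (0.633, 0, 0, 2, 2), (0.632, 0, 2, 6, 6)]
scene 0.76 270 [(0.65, 0, 0, 0, 0), (0.634, -3, -2, 0, 0), (0.616, -3, 2, 0, 0), (0.61, 3, 2, 0, 0), (0.609, -9, 0, 0, 0), (0.608, -3, 0, 0, 0), (0.604, -6, -2, 0, 0), (0.599, -9, 2, 0, 0)]
```

Both cameras now fit the bar at 0° turn and 0° lean: home, flat and at the stop. Handing in.

```bash
python3 -c "
from plant import ctrl
print(ctrl.hand_in())"
```

```text
the job is handed in; nothing more can be done
None
```

I handed in at about 47 s with the key in the socket, turned clockwise to its stop and standing flat with the robot clear; by the last measurements it was home, but I viewed 13 pictures instead of the allowed 10, and the wrist force reached about 94 N while pressing it home.

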